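# Close up the parts organiser on the repair bench

## Robot

A 6-joint arm with a two-finger parallel gripper is mounted at the origin on the work surface. World frame = base frame: x ahead of the robot, y to its left, z up, the work surface at z = 0. Lengths are in m, angles in rad, forces in N, time in s.
With the tool pointing down it reaches from about 0.25 to 0.775 m from the base axis. Payload 4 kg.
Tool frame: the origin (TCP) lies at the very end of the fingers, on their centre line; the grasp point (between the pads) lies 19 mm behind it (robot.hold_point_z is the distance from the TCP to the grasp point, in m); z points along the fingers, y is the line along which they close (so a half turn about z gives the same grasp; the last joint's range is limited). The gripper opens to 94 mm and grips with 3 to 60 N. Pads are 16 mm wide; open, the fingers measure 119 mm over their backs; the gripper's body (75 mm by 177 mm) begins 78 mm behind the grasp point.
Start: joints at [-1.264, 0.087, 1.371, -0, 1.684, -0.103], TCP at [0.219, -0.504, 0.206] pointing down, gripper open.
Joint ranges: [-3.1, 3.1], [-0.76, 2.03], [0.27, 2.55], [-1.08, 4.22], [0.17, 2.65], [-2.57, 2.57]. Speed limits (rad/s): [2.79, 2.79, 3.14, 3.14, 3.14, 3.14].

## Interface

Orientations are given as [roll, pitch, yaw] about the fixed x, y, z axes, in that order (R = Rz(yaw) Ry(pitch) Rx(roll)).
In Python, from bench import robot gives the robot as it stands.
- The arm moves only by the tool carry_out, never from a script. Its argument "steps" is a list of rows, each a list of 3 entries, a list of its own where there are three numbers: the shift along the tool's x, y, z in m, then the turn about the tool's z in units of 10 degrees (1.0 is 10 degrees), then the closure, from -1 (fully open) to 1 (shut). In form: [[[tx, ty, tz], roll, jaw], ...]. A call has 1 to 10 rows; each row is the pose to reach, as a shift and turn from the pose commanded when the call began, along the tool's axes at that moment; what a row does not reach only later rows make up. A row lasts 1/8 s, in which the tool goes at most 62.5 mm and 10.7 degrees, less where a joint would pass 70% of its speed; a pose out of reach is approached as far as the arm can. A call with a gripper value outside its range is refused whole. The fingers move at their own pace and stop on an object; the grip force is fixed at half the most. Time passes only in rows, so rows that repeat a pose let the fingers close. It gives the time, the measured TCP pose, the force, the opening and the grip force at its end, in the units of the state.
- robot.get_obs(): the state, without advancing time (a new reading comes with each control period).
- robot.snapshot(name): name is "scene" or "top" or "wrist"; returns a dict with "image" (480x640x3 uint8, red, green, blue), "z_map" (480x640 float32, m along the optical axis (not along the pixel's ray), 0 where there is no reading), "mtx" (3x3 intrinsics, pixels), "D" ([k1, k2, p1, p2, k3] as OpenCV has them; the pictures are not rectified), "R" (3x3) and "t" (3): a world point X has camera coordinates R X + t. Camera axes: x right, y down, z forward; pixel columns grow to the right and rows downward; lengths in m; the calibration is good to about 2 mm. A picture is of the moment at which its call begins.
- robot.close_job(): hands the job in; it is judged then, once.
The state is a dict: "time": time; "joint_positions": joint angles; "qvel": joint speeds; "joint_torque": joint torques, N m; "tool_pos": TCP position; "ee_rot": TCP orientation; "wrist_force": force on the tool from outside, world axes, zero at the start; "wrist_torque": the same for the moment, N m; "width": finger opening in m; "finger_force": force on a finger pad.
Only numpy, scipy, OpenCV 4.12 (cv2) and the standard library are available. Lean on these libraries where they do the work, as an engineer would, in place of code of your own. Each camera call takes 0.05 s, during which the arm holds its last target. There are 200 camera calls.

## Task

Close up the small-parts organiser: with the fingertips push both bins, the red and the blue, fully home into the case, and only then push the lid over and down until it is fully shut. Just push: do not pick up, lift or pull out the bins or the parts in them, and leave the other things on the bench where they are.

Things in the scene. Friction and masses are not known exactly. Their poses are not given: they have to be found in the camera images.
- case: Grey organiser case, fixed, 180 mm deep (x) x 200 wide (y) x 75 high without lid; origin: centre of its underside. Open at the front (-x face) and top; floor, sides, back, divider 5 mm thick. Two bays 90 mm wide at y = +49 and -49 mm; which bin is in which varies. Its front looks towards the robot's right, so its x axis lies within 0.4 rad of world +y.
- red_bin: Red open bin, loose, 173 mm long (x) x 84 wide (y) x 60 high, walls 4 mm, about 0.3 kg; origin: centre of underside. Lies in one bay on the case's floor, 3 mm play each side, x axis along the case's x, sticking out 30 to 65 mm in front. A few N slide it to the case's +x up to the back wall: then its origin is at x = -1.5 mm in the case's frame, its front 2 mm inside the case's front edge.
- blue_bin: Blue bin, otherwise the same as the red one, in the other bay.
- red_bin_front (a point): Centre of the red bin's flat outer front face, 30 mm above the bin's underside (with a small flat paper label there).
- blue_bin_front (a point): The same point on the blue bin.
- lid (a joint): Angle of the case's black and orange lid, rad: 0 shut, 1.57 upright, stop at 1.75; starts at 1.15 to 1.6. A stiff hinge (0.3 N m friction) holds it wherever left; 2 to 4 N near the free edge move it. 196 mm from hinge to free edge, 200 wide, 6 thick, 0.2 kg; a 22 mm lip along the free edge hangs before the bins when shut (it jams on a bin that sticks out).
- lid_hinge (a point): Middle of the lid's hinge line, top rear rim of the case: x = +90, y = 0, z = 75 mm in the case's frame. The axis is the case's y; as the lid shuts its free edge comes over towards the case's -x and down. The lid's underside passes through the hinge line; its outer face is 6 mm off.
- lid_edge (a point): Middle of the lid's free edge, on its outer face (the face that is on top when shut), 193 mm from the hinge line.
- gear: Steel gear blank, 42 mm diameter, 22 mm tall, loose in the front compartment of the red bin; it rides along with the bin.
- bobbin: Copper bobbin, 40 mm diameter, 26 mm tall, loose in the front compartment of the blue bin; it rides along with the bin.
- spray_can: Green spray can with a white cap, standing, 56 mm diameter, 170 mm tall. Bystander.
- screwdriver: Yellow-handled screwdriver lying on the bench. Bystander.
- tape_roll: Yellow roll of tape lying flat, 90 mm diameter, 24 mm tall. Bystander.
- grease_jar: Small jar with a black lid, 56 mm diameter, 60 mm tall. Bystander.
- pliers: Pliers with red grips lying on the bench, about 150 mm long. Bystander.
- battery: Black tool battery pack, 110 x 70 mm, 65 mm tall. Bystander.
There are look-alikes about, which are no part of the job. Of the things shaped like the blue_bin, the blue one is meant.

How it is judged:
By the outcome, as a careful person would: the job done as asked, in the order asked, and still so for the second after the job is handed in, with the robot touching nothing.
It also fails if it takes over 61 s, if anything falls off the work surface, if the arm or the gripper's body presses on something with over 40 N, if the wrist force passes 120 N, or if a joint passes its speed limit or range.

## Working session

There is one attempt and no reset: what is moved stays moved. The work goes in short steps, Python scripts to look and compute and a tool call to move; the robot and the scene stay as the last step left them, time stands still between calls to the robot, and variables do not carry over. Pictures are saved under pics/ and viewed, at most 10 in all, crops included, and the job is handed in when it is done.

Besides the shell and the picture viewer there is one more tool, called after "Emit:" by a JSON object that holds its "api" and its "payload", one argument or row to a line. carry_out: Moves the arm, as the interface text tells. Its arguments: {"type":"object","properties":{"steps":{"type":"array","items":{"type":"array"}}},"required":["steps"]}

```bash
mkdir -p pics
cat > h.py <<'E'
import numpy as np, cv2
from bench import robot
def pts(s,uv):
    uv=np.asarray(uv,float).reshape(-1,2)
    z=np.array([s["z_map"][int(v),int(u)] for u,v in uv])
    n=cv2.undistortPoints(uv.reshape(-1,1,2),s["mtx"],s["D"]).reshape(-1,2)
    return (np.c_[n*z[:,None],z]-s["t"])@s["R"]
def cloud(s):
    v,u=np.mgrid[0:480,0:640]
    P=pts(s,np.c_[u.ravel(),v.ravel()]).reshape(480,640,3); P[s["z_map"]==0]=np.nan
    return P
def save(s,n): cv2.imwrite(f"pics/{n}.png",s["image"][:,:,::-1])
E
python3 - <<'E'
from h import *
import pickle
for n in("scene","top"):
    s=robot.snapshot(n); save(s,n); pickle.dump(s,open(n+".pkl","wb")); print(n,-s["R"].T@s["t"])
a=cv2.imread("pics/scene.png");b=cv2.imread("pics/top.png")
o=robot.get_obs();print(o["tool_pos"],o["ee_rot"],o["time"])
E
```

```text
scene [ 1.56936814 -0.57537568  1.2399031 ]
top [0.40444763 0.07464383 1.26974019]
[ 0.21897991 -0.50403417  0.20445944] [-3.13974100e+00 -2.03781591e-04  4.09783034e-01] 0.1
```

View pics/scene.png

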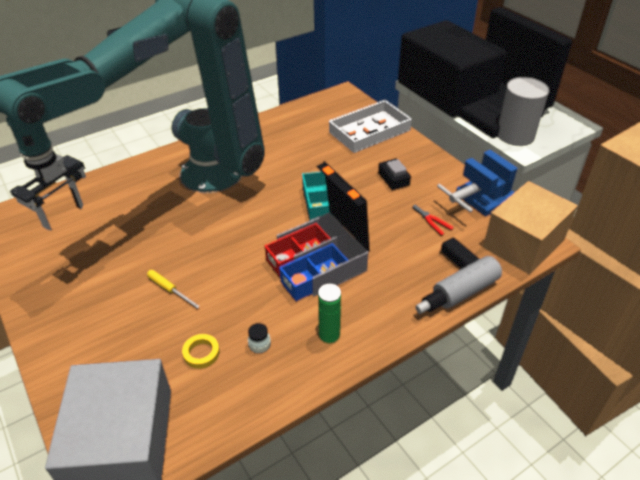

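View pics/top.png

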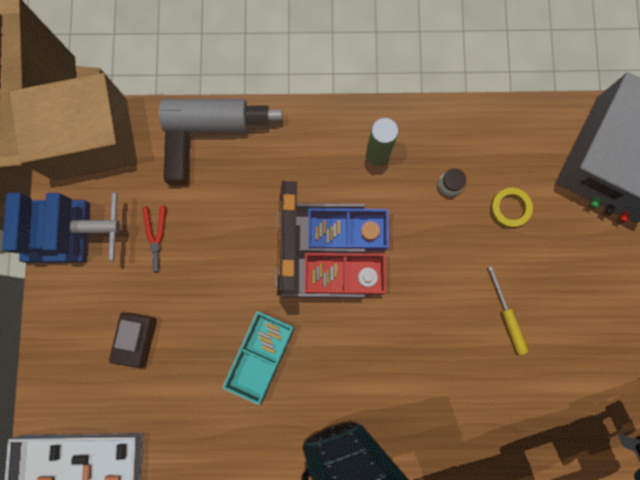

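The scene view shows the organiser at about (320,250), with red bin (297,250), blue bin (312,275) and the lid near-upright at (345,205). In the top view, blue is at (348,230), red at (345,274) and the lid at (289,240).

Candidates that could be mistaken for the bins: teal bin top(259,357), blue vise (45,228), red pliers (155,235). None of these is meant. I choose the blue bin in the case at (348,230) and the red one at (345,274).

Run:
```python
from h import *
import pickle
s=pickle.load(open("top.pkl","rb")); P=cloud(s)
hsv=cv2.cvtColor(s["image"],cv2.COLOR_RGB2HSV); H,S,V=cv2.split(hsv)
roi=np.zeros((480,640),bool); roi[170:310,270:400]=1
for n,m in(("blue",(H>105)&(H<130)),("red",(H<5)|(H>174))):
    m=m&(S>130)&roi&(P[...,2]>.05)&(P[...,2]<.085)
    q=P[m]; r=cv2.minAreaRect(q[:,:2].astype(np.float32)); print(n,m.sum(),np.round(np.percentile(q[:,2],[5,50,95]),3),r); print(cv2.boxPoints(r).round(3).tolist())
m=roi&(P[...,2]>.1); q=P[m]; print("lid",m.sum(),q.min(0),q.max(0))
for lo in np.arange(.08,.29,.03):
    k=q[(q[:,2]>lo)&(q[:,2]<lo+.03)]
    if len(k): print(lo.round(2),len(k),np.median(k,0).round(3))
t=q[q[:,2]>q[:,2].max()-.012]; r=cv2.minAreaRect(t[:,:2].astype(np.float32));print(r,cv2.boxPoints(r).round(3).tolist(), t[:,2].max())
# case top rim grey
m=roi&(S<60)&(P[...,2]>.068)&(P[...,2]<.082); q=P[m]; r=cv2.minAreaRect(q[:,:2].astype(np.float32));print("rim",m.sum(),r,cv2.boxPoints(r).round(3).tolist())
# scene: lid points
s=pickle.load(open("scene.pkl","rb")); P=cloud(s); roi=np.zeros((480,640),bool); roi[155:255,312:372]=1
m=roi&(P[...,2]>.11)&(P[...,0]>.2)&(P[...,1]<.4); q=P[m]; c=np.median(q,0); d=q-c; w,v,vt=np.linalg.svd(d[np.abs(d).max(1)<.12],full_matrices=False); print("lidplane",len(q),c,vt[2], q.min(0),q.max(0))
cv2.imwrite("pics/crop.png",cv2.resize(s["image"][140:320,240:400,::-1],None,fx=3.3,fy=3.3,interpolation=cv2.INTER_CUBIC))
```

```text
blue 373 [0.055 0.064 0.068] ((0.6127210855484009, 0.02188335359096527), (0.16800689697265625, 0.08490510284900665), 88.69183349609375)
[[0.5680000185966492, -0.061000000685453415], [0.652999997138977, -0.06300000101327896], [0.6570000052452087, 0.10499999672174454], [0.5720000267028809, 0.10700000077486038]]
red 554 [0.055 0.064 0.068] ((0.5152639746665955, 0.029501862823963165), (0.17012666165828705, 0.08455798774957657), 89.4122085571289)
[[0.47200000286102295, -0.054999999701976776], [0.5569999814033508, -0.0560000017285347], [0.5580000281333923, 0.11400000005960464], [0.4740000069141388, 0.11500000208616257]]
lid 1962 [0.46628123 0.12331548 0.10436576] [0.66633294 0.17292355 0.27400641]
0.08 7 [0.591 0.171 0.106]
0.11 19 [0.564 0.169 0.133]
0.14 44 [0.544 0.166 0.155]
0.17 32 [0.526 0.164 0.185]
0.2 44 [0.556 0.159 0.22 ]
0.23 112 [0.564 0.157 0.235]
0.26 1704 [0.564 0.14  0.267]
((0.5662416815757751, 0.13925299048423767), (0.028212353587150574, 0.20016035437583923), 88.78054809570312) [[0.4659999907016754, 0.12700000405311584], [0.6660000085830688, 0.12300000339746475], [0.6669999957084656, 0.1509999930858612], [0.4659999907016754, 0.1550000011920929]] 0.27400640690212674
rim 593 ((0.5646604299545288, 0.08177450299263), (0.1883012056350708, 0.19966250658035278), 88.80931091308594) [[0.46299999952316284, -0.009999999776482582], [0.6629999876022339, -0.014000000432133675], [0.6660000085830688, 0.17399999499320984], [0.46700000762939453, 0.17800000309944153]]
lidplane 1823 [0.57972884 0.15397835 0.20164281] [-0.00915445 -0.98372619 -0.17944074] [0.46195025 0.12105317 0.11010754] [0.67039744 0.16673535 0.27594261]
```

View pics/crop.png

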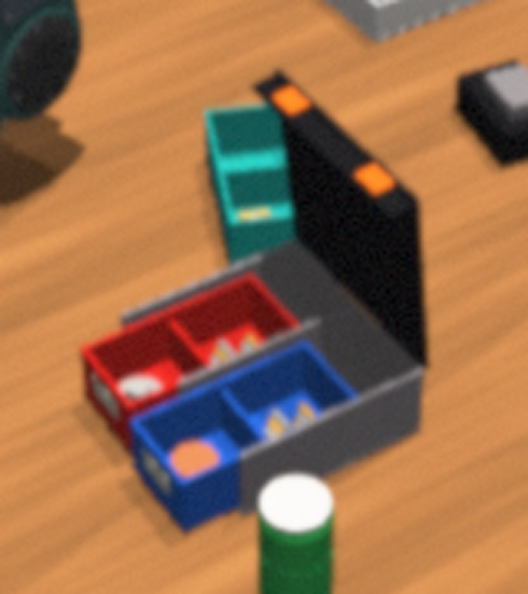

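The crop confirms the choice: the red bin is nearer the robot and the blue bin is on the can side, both sticking out to the right under an open black and orange lid. The measured numbers agree with the given sizes: 84–85 mm bin widths, rims at z = 0.065 and a lid 200 mm wide at about 1.39 rad.

```bash
cat >> h.py <<'E'
from scipy.spatial.transform import Rotation as Ro
def sh(*targets):
    o=robot.get_obs(); R=Ro.from_euler("xyz",o["ee_rot"]).as_matrix(); p=np.array(o["tool_pos"])
    print("t",o["time"],"p",p.round(4),"rpy",np.round(o["ee_rot"],3),"F",np.round(o["wrist_force"],1))
    for T in targets: print(T,"->",(R.T@(np.array(T)-p)).round(4))
E
python3 - <<'E'
from h import *
import pickle
s=pickle.load(open("top.pkl","rb"))
print("can, jar",pts(s,[(383,131),(452,178)]).round(3))
sh((.45,-.25,.2),(.608,-.12,.2),(.608,-.12,.025))
E
```

```text
can, jar [[ 0.793 -0.049  0.168]
 [ 0.721 -0.209  0.065]]
t 0.1 p [ 0.219  -0.504   0.2045] rpy [-3.14 -0.    0.41] F [ 0.1  0.4 -1. ]
(0.45, -0.25, 0.2) -> [ 0.3131 -0.141   0.0048]
(0.608, -0.12, 0.2) -> [ 0.5098 -0.1972  0.0049]
(0.608, -0.12, 0.025) -> [ 0.5098 -0.1969  0.1799]
```

Emit:
{"api": "carry_out", "payload": {
  "steps": [
    [[0.06, -0.02, 0], -0.7, 1],
    [[0.12, -0.045, 0], -1.4, 1],
    [[0.17, -0.065, 0], -2.1, 1],
    [[0.23, -0.09, 0], -2.8, 1],
    [[0.29, -0.11, 0], -3.5, 1],
    [[0.34, -0.13, 0], -4.2, 1],
    [[0.4, -0.155, 0], -5.0, 1],
    [[0.46, -0.178, 0], -5.8, 1],
    [[0.51, -0.197, 0], -6.5, 1],
    [[0.51, -0.197, 0], -6.5, 1]
  ]
}}

```text
time: 1.35
tool_pos: [0.6099, -0.1172, 0.2035]
ee_rot: [-3.139, -0.001, 1.55]
wrist_force: [0.0, -0.8, -0.3]
width: 0.0009
finger_force: 0.0
```

```bash
python3 -c "
from h import *
sh((.608,-.12,.025),(.609,-.07,.025),(.612,-.014,.025))"
```

```text
t 1.35 p [ 0.6099 -0.1172  0.2035] rpy [-3.139e+00 -1.000e-03  1.550e+00] F [ 0.  -0.8 -0.3]
(0.608, -0.12, 0.025) -> [-0.0031 -0.0014  0.1785]
(0.609, -0.07, 0.025) -> [ 0.0469 -0.0015  0.1786]
(0.612, -0.014, 0.025) -> [0.103  0.0004 0.1787]
```

Down in front of the blue bin, then the start of the push.

Emit:
{"api": "carry_out", "payload": {
  "steps": [
    [[0, 0, 0.05], 0, 1],
    [[0, 0, 0.1], 0, 1],
    [[0, 0, 0.15], 0, 1],
    [[0, 0, 0.178], 0, 1],
    [[0, 0, 0.178], 0, 1],
    [[0.025, 0, 0.178], 0, 1],
    [[0.04, 0, 0.178], 0, 1],
    [[0.05, 0, 0.178], 0, 1],
    [[0.06, 0, 0.178], 0, 1],
    [[0.06, 0, 0.178], 0, 1]
  ]
}}

```text
time: 2.6
tool_pos: [0.6103, -0.0599, 0.0279]
ee_rot: [3.141, -0.001, 1.545]
wrist_force: [-0.1, -0.0, 0.8]
width: 0.0008
finger_force: 0.0
```

Emit:
{"api": "carry_out", "payload": {
  "steps": [
    [[0.008, 0, 0], 0, 1],
    [[0.016, 0, 0], 0, 1],
    [[0.024, 0, 0], 0, 1],
    [[0.03, 0, 0], 0, 1],
    [[0.034, 0, 0], 0, 1],
    [[0.037, 0, 0], 0, 1],
    [[0.037, 0, 0], 0, 1]
  ]
}}

```text
time: 3.48
tool_pos: [0.6109, -0.023, 0.0273]
ee_rot: [-3.141, -0.001, 1.544]
wrist_force: [-0.2, -0.5, 0.7]
width: 0.0009
finger_force: 0.6
```

Emit:
{"api": "carry_out", "payload": {
  "steps": [
    [[0.003, 0, 0], 0, 1],
    [[0.006, 0, 0], 0, 1],
    [[0.008, 0, 0], 0, 1],
    [[0.01, 0, 0], 0, 1],
    [[0.01, 0, 0], 0, 1]
  ]
}}

```text
time: 4.1
tool_pos: [0.6122, -0.0203, 0.0274]
ee_rot: [3.139, 0.012, 1.542]
wrist_force: [1.8, -16.4, -0.6]
width: 0.0007
finger_force: 8.2
```

```bash
cat >> h.py <<'E'
def bins():
    s=robot.snapshot("top"); P=cloud(s)
    H,S,V=cv2.split(cv2.cvtColor(s["image"],cv2.COLOR_RGB2HSV))
    roi=np.zeros((480,640),bool); roi[170:310,270:400]=1
    for n,m in(("blue",(H>105)&(H<130)),("red",(H<5)|(H>174))):
        q=P[m&(S>130)&roi&(P[...,2]>.05)&(P[...,2]<.085)]
        print(n,len(q),"y",np.percentile(q[:,1],[0,2,98,100]).round(4),"x",np.percentile(q[:,0],[0,2,98,100]).round(4))
    q=P[roi&(S<60)&(P[...,2]>.068)&(P[...,2]<.082)]; print("rim",np.percentile(q[:,1],[0,2,98,100]).round(4))
    q=P[roi&(P[...,2]>.1)&(P[...,1]>.1)]; print("lid top",q.max(0).round(3))
    return s
E
python3 -c "
from h import *
save(bins(),'b'); sh()"
```

```text
blue 265 y [0.0082 0.0134 0.1263 0.1289] x [0.572  0.5728 0.6571 0.6575]
red 226 y [-0.0553 -0.055   0.1145  0.1146] x [0.4733 0.4737 0.558  0.5584]
rim [0.0069 0.0154 0.1751 0.1776]
lid top [0.666 0.173 0.276]
t 4.15 p [ 0.6123 -0.0203  0.0275] rpy [3.139 0.011 1.542] F [  1.3 -16.9   0.2]
```

Emit:
{"api": "carry_out", "payload": {
  "steps": [
    [[-0.03, 0, 0], 0, 1],
    [[-0.06, 0, 0], 0, 1],
    [[-0.06, 0, -0.06], 0, 1],
    [[-0.06, 0, -0.08], 0, 1],
    [[-0.06, -0.05, -0.08], 0, 1],
    [[-0.06, -0.1, -0.08], 0, 1],
    [[-0.06, -0.1, -0.08], 0, 1]
  ]
}}

```text
time: 5.03
tool_pos: [0.5058, -0.0693, 0.1058]
ee_rot: [-3.137, -0.003, 1.544]
wrist_force: [1.2, -0.0, 0.4]
width: 0.0006
finger_force: 0.0
```

```bash
python3 -c "
from h import *
s=bins(); 
cv2.imwrite('pics/c.png',cv2.resize(s['image'][170:310,260:400,::-1],None,fx=4,fy=4,interpolation=cv2.INTER_CUBIC))
sh((.515,-.085,.026),(.515,-.085,.1))"
```

```text
blue 349 y [-0.0092 -0.008   0.1226  0.129 ] x [0.5717 0.572  0.6566 0.6573]
red 442 y [-0.043  -0.0306  0.1144  0.1146] x [0.4726 0.473  0.5578 0.5582]
rim [-0.0125 -0.0081  0.1749  0.1775]
lid top [0.666 0.173 0.274]
t 5.075 p [ 0.5083 -0.0699  0.1068] rpy [-3.141e+00 -2.000e-03  1.544e+00] F [1.2 0.1 0.2]
(0.515, -0.085, 0.026) -> [-0.0151  0.0071  0.0808]
(0.515, -0.085, 0.1) -> [-0.015   0.0071  0.0068]
```

View pics/c.png

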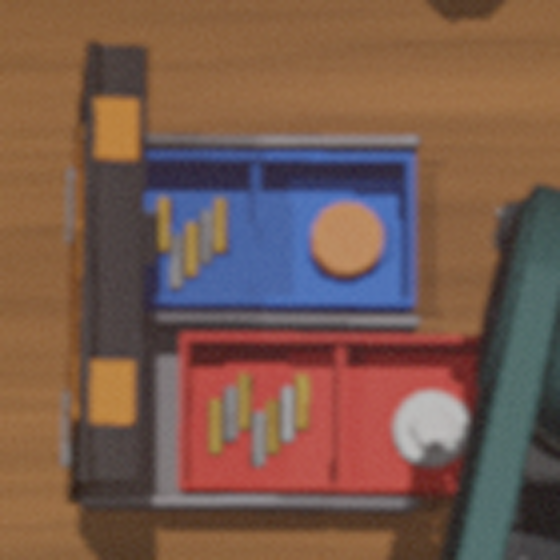

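The crop shows the blue bin's front (415,230) flush just inside the case front (417,320), so it is home. Next is the red bin.

Emit:
{"api": "carry_out", "payload": {
  "steps": [
    [[-0.025, 0.007, 0], 0, 1],
    [[-0.025, 0.007, 0.04], 0, 1],
    [[-0.025, 0.007, 0.079], 0, 1],
    [[-0.01, 0.007, 0.079], 0, 1],
    [[0.004, 0.007, 0.079], 0, 1],
    [[0.014, 0.007, 0.079], 0, 1],
    [[0.024, 0.007, 0.079], 0, 1],
    [[0.034, 0.007, 0.079], 0, 1],
    [[0.042, 0.007, 0.079], 0, 1],
    [[0.045, 0.007, 0.079], 0, 1]
  ]
}}

```text
time: 6.32
tool_pos: [0.518, -0.0258, 0.0287]
ee_rot: [3.141, 0.0, 1.545]
wrist_force: [-0.6, -1.8, 1.6]
width: 0.0005
finger_force: 1.4
```

Emit:
{"api": "carry_out", "payload": {
  "steps": [
    [[0.003, 0, 0], 0, 1],
    [[0.006, 0, 0], 0, 1],
    [[0.009, 0, 0], 0, 1],
    [[0.011, 0, 0], 0, 1],
    [[0.011, 0, 0], 0, 1]
  ]
}}

```text
time: 6.95
tool_pos: [0.5191, -0.0186, 0.0285]
ee_rot: [3.14, 0.007, 1.544]
wrist_force: [2.7, -10.6, 0.1]
width: 0.0002
finger_force: 5.3
```

Emit:
{"api": "carry_out", "payload": {
  "steps": [
    [[0.004, 0, 0], 0, 1],
    [[0.004, 0, 0], 0, 1],
    [[-0.03, 0, 0], 0, 1],
    [[-0.06, 0, 0], 0, 1],
    [[-0.06, 0, -0.06], 0, 1],
    [[-0.06, 0.01, -0.12], 0, 1],
    [[-0.06, 0.02, -0.18], 0, 1],
    [[-0.06, 0.03, -0.24], 0, 1],
    [[-0.06, 0.04, -0.295], 0, 1],
    [[-0.06, 0.045, -0.295], 0, 1]
  ]
}}

```text
time: 8.2
tool_pos: [0.5635, -0.0757, 0.3289]
ee_rot: [3.132, 0.0, 1.545]
wrist_force: [-0.4, -0.8, -1.1]
width: 0.0005
finger_force: 0.0
```

```bash
python3 -c "
from h import *
s=bins(); 
cv2.imwrite('pics/d.png',cv2.resize(s['image'][170:310,260:400,::-1],None,fx=4,fy=4,interpolation=cv2.INTER_CUBIC))
sh((.567,.22,.32),(.567,.22,.23))"
```

```text
blue 336 y [-0.0086 -0.0079  0.1225  0.1288] x [0.5716 0.5721 0.6567 0.6574]
red 492 y [-0.0085 -0.008   0.1338  0.1551] x [0.473  0.4732 0.558  0.5582]
rim [-0.0125 -0.0081  0.174   0.1776]
lid top [0.666 0.173 0.275]
t 8.25 p [ 0.563  -0.0757  0.3251] rpy [ 3.138e+00 -1.000e-03  1.545e+00] F [-0.2  0.  -1.3]
(0.567, 0.22, 0.32) -> [ 0.2957 -0.0036  0.0053]
(0.567, 0.22, 0.23) -> [ 0.2956 -0.0039  0.0953]
```

View pics/d.png

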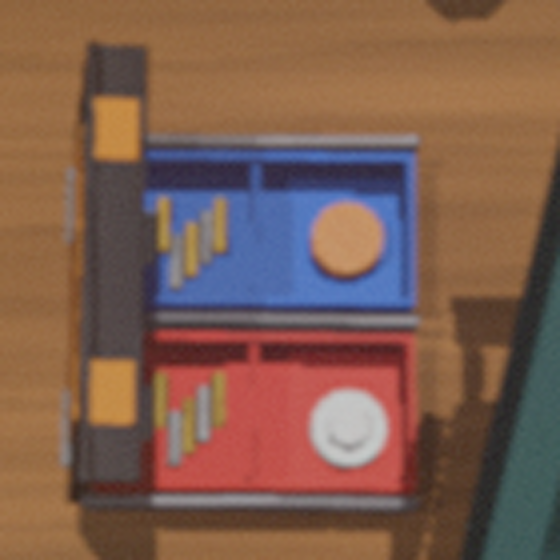

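Both bin fronts are at crop column 415, level with each other just inside the case front (417), so both are home. Now over the lid.

Emit:
{"api": "carry_out", "payload": {
  "steps": [
    [[0.04, 0, -0.01], 0, 1],
    [[0.095, 0, -0.01], 0, 1],
    [[0.15, 0, -0.01], 0, 1],
    [[0.205, 0, -0.01], 0, 1],
    [[0.26, 0, -0.01], 0, 1],
    [[0.3, 0, -0.01], 0, 1],
    [[0.3, 0, 0], 0, 1],
    [[0.3, 0, 0.05], 0, 1],
    [[0.3, 0, 0.09], 0, 1],
    [[0.3, 0, 0.09], 0, 1]
  ]
}}

```text
time: 9.5
tool_pos: [0.5664, 0.2216, 0.2264]
ee_rot: [-3.129, 0.004, 1.543]
wrist_force: [-1.0, -0.3, -0.5]
width: 0.0006
finger_force: 0.0
```

Run:
```python
from h import *
T=[]
for th in np.arange(1.4,-.01,-.1):
    r=.165 if th>.6 else .175
    y=.174-r*np.cos(th)+.006*np.sin(th); z=.075+r*np.sin(th)+.006*np.cos(th)
    T.append((.565,round(y+.008,3),round(z,3)))
sh(*T)
```

```text
t 9.5 p [0.5664 0.2216 0.2264] rpy [-3.129  0.004  1.543] F [-1.  -0.3 -0.5]
(0.565, np.float64(0.16), np.float64(0.239)) -> [-0.0616  0.0002 -0.0123]
(0.565, np.float64(0.144), np.float64(0.236)) -> [-0.0776  0.0007 -0.0092]
(0.565, np.float64(0.128), np.float64(0.231)) -> [-0.0936  0.0012 -0.0042]
(0.565, np.float64(0.113), np.float64(0.225)) -> [-0.1086  0.0017  0.0019]
(0.565, np.float64(0.098), np.float64(0.217)) -> [-0.1235  0.0022  0.0099]
(0.565, np.float64(0.084), np.float64(0.208)) -> [-0.1375  0.0027  0.019 ]
(0.565, np.float64(0.071), np.float64(0.198)) -> [-0.1504  0.0032  0.029 ]
(0.565, np.float64(0.06), np.float64(0.186)) -> [-0.1614  0.0036  0.0411]
(0.565, np.float64(0.041), np.float64(0.179)) -> [-0.1803  0.0043  0.0481]
(0.565, np.float64(0.031), np.float64(0.164)) -> [-0.1903  0.0047  0.0632]
(0.565, np.float64(0.023), np.float64(0.149)) -> [-0.1982  0.0051  0.0782]
(0.565, np.float64(0.017), np.float64(0.132)) -> [-0.2041  0.0055  0.0952]
(0.565, np.float64(0.012), np.float64(0.116)) -> [-0.2091  0.0059  0.1112]
(0.565, np.float64(0.008), np.float64(0.098)) -> [-0.213   0.0062  0.1293]
(0.565, np.float64(0.007), np.float64(0.081)) -> [-0.2139  0.0065  0.1463]
```

Emit:
{"api": "carry_out", "payload": {
  "steps": [
    [[-0.03, 0, -0.012], 0, 1],
    [[-0.055, 0, -0.012], 0, 1],
    [[-0.065, 0, -0.011], 0, 1],
    [[-0.075, 0.001, -0.009], 0, 1],
    [[-0.085, 0.001, -0.006], 0, 1],
    [[-0.095, 0.001, -0.003], 0, 1],
    [[-0.104, 0.002, 0.001], 0, 1],
    [[-0.113, 0.002, 0.005], 0, 1],
    [[-0.123, 0.002, 0.011], 0, 1],
    [[-0.132, 0.002, 0.017], 0, 1]
  ]
}}

```text
time: 10.75
tool_pos: [0.568, 0.0907, 0.216]
ee_rot: [3.142, 0.0, 1.544]
wrist_force: [-0.9, -0.2, 1.6]
width: 0.0003
finger_force: 0.6
```

Run:
```python
from h import *
save(robot.snapshot("scene"),"e")
sh((.565,.071,.196),(.565,.06,.184),(.565,.041,.177),(.565,.031,.162),(.565,.023,.147),(.565,.017,.13),(.565,.012,.114),(.565,.008,.096),(.565,.007,.079))
```

```text
t 10.8 p [0.5676 0.0896 0.2149] rpy [-3.140e+00  2.000e-03  1.543e+00] F [0.5 0.3 0. ]
(0.565, 0.071, 0.196) -> [-0.0187 -0.0021  0.0189]
(0.565, 0.06, 0.184) -> [-0.0296 -0.0018  0.031 ]
(0.565, 0.041, 0.177) -> [-0.0486 -0.0012  0.038 ]
(0.565, 0.031, 0.162) -> [-0.0586 -0.0009  0.053 ]
(0.565, 0.023, 0.147) -> [-0.0666 -0.0007  0.068 ]
(0.565, 0.017, 0.13) -> [-0.0725 -0.0005  0.085 ]
(0.565, 0.012, 0.114) -> [-0.0775 -0.0003  0.101 ]
(0.565, 0.008, 0.096) -> [-0.0815 -0.0002  0.119 ]
(0.565, 0.007, 0.079) -> [-8.25e-02 -1.00e-04  1.36e-01]
```

View pics/e.png

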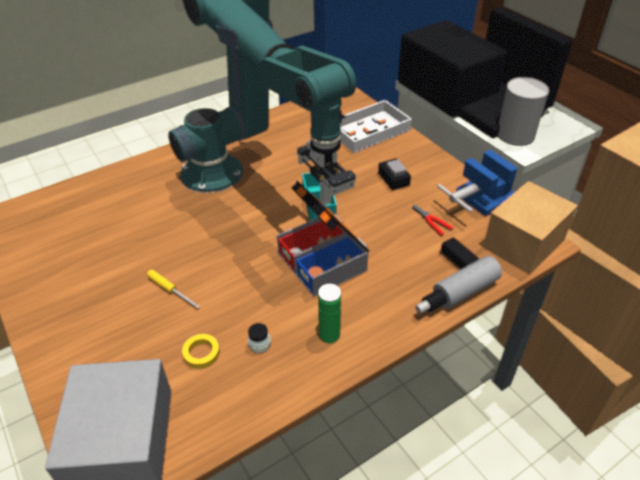

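The lid is about halfway, with its free edge around (320,210) and the fingers behind it at about (325,190). I continue along the arc.

Emit:
{"api": "carry_out", "payload": {
  "steps": [
    [[-0.009, -0.001, 0.009], 0, 1],
    [[-0.019, -0.001, 0.019], 0, 1],
    [[-0.031, -0.001, 0.03], 0, 1],
    [[-0.041, -0.001, 0.038], 0, 1],
    [[-0.05, -0.001, 0.046], 0, 1],
    [[-0.058, -0.001, 0.055], 0, 1],
    [[-0.064, -0.001, 0.065], 0, 1],
    [[-0.068, -0.001, 0.075], 0, 1],
    [[-0.072, -0.001, 0.085], 0, 1],
    [[-0.075, -0.001, 0.095], 0, 1]
  ]
}}

```text
time: 12.05
tool_pos: [0.5651, 0.0163, 0.1208]
ee_rot: [3.141, 0.0, 1.544]
wrist_force: [0.2, -1.1, 1.5]
width: 0.0005
finger_force: 0.3
```

Emit:
{"api": "carry_out", "payload": {
  "steps": [
    [[-0.002, 0, 0.008], 0, 1],
    [[-0.004, 0, 0.016], 0, 1],
    [[-0.005, 0, 0.024], 0, 1],
    [[-0.006, 0, 0.031], 0, 1],
    [[-0.006, 0, 0.036], 0, 1],
    [[-0.006, 0, 0.041], 0, 1],
    [[-0.006, 0, 0.044], 0, 1],
    [[-0.006, 0, 0.044], 0, 1]
  ]
}}

```text
time: 13.05
tool_pos: [0.565, 0.0105, 0.0811]
ee_rot: [3.14, 0.001, 1.544]
wrist_force: [-5.8, -0.2, 13.7]
width: 0.0003
finger_force: 6.8
```

Emit:
{"api": "carry_out", "payload": {
  "steps": [
    [[0, 0, 0.003], 0, 1],
    [[0, 0, 0.003], 0, 1],
    [[0, 0, -0.03], 0, 1],
    [[0, 0, -0.08], 0, 1],
    [[-0.05, 0, -0.13], 0, 1],
    [[-0.1, 0, -0.16], 0, 1],
    [[-0.15, 0, -0.16], 0, 1],
    [[-0.2, 0, -0.16], 0, 1],
    [[-0.2, 0, -0.16], 0, 1]
  ]
}}

```text
time: 14.18
tool_pos: [0.5591, -0.1925, 0.2367]
ee_rot: [-3.141, 0.0, 1.539]
wrist_force: [-0.4, 0.2, -0.5]
width: 0.0005
finger_force: 0.0
```

Run:
```python
from h import *
s=robot.snapshot("top"); P=cloud(s); save(s,"f"); sh()
q=P[(abs(P[...,0]-.565)<.08)&(P[...,2]>.06)&(P[...,2]<.15)&(P[...,1]<.16)&(P[...,1]>0)]
A=np.c_[q[:,:2],np.ones(len(q))]; print(len(q),np.linalg.lstsq(A,q[:,2],rcond=None)[0], np.percentile(q[:,2],[2,50,98]))
```

```text
t 14.225 p [ 0.5593 -0.1905  0.2368] rpy [-3.141e+00 -1.000e-03  1.542e+00] F [ 0.4  0.5 -0.6]
5583 [ 0.00025425 -0.00379545  0.08182194] [0.07673512 0.08170543 0.08643763]
```

View pics/f.png

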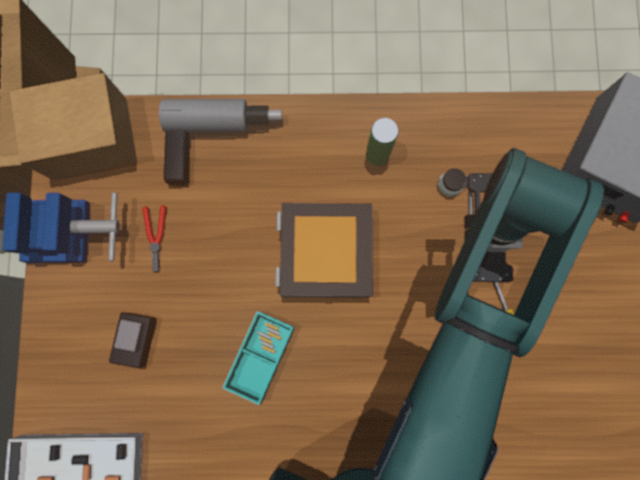

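The lid lies flat over the case at (326,250). Its top is at z = 0.081 with a slope of about 0.004 rad, so it is shut, and the bystanders have not moved.

```bash
python3 -c "
from bench import robot
print(robot.close_job())"
```

```text
the job is handed in; nothing more can be done
None
```

I pushed the blue and red bins fully home, then pushed the lid over and down until it was fully shut, and handed the job in at about 14 s of the 61 s allowed.

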